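# Drop a bar offcut into the lever-lid bin and ease the lid shut

## Task

Press the paddle of the offcut bin's lever right down with the fingertips so that the lid opens fully and the steel bar waiting on the chute rolls in by itself. Then ease the lever slowly back up so that the lid closes without slamming, and let go. Do not touch the bar or the lid, and leave the block, the flask and the tube where they stand.

Things in the scene. Friction and masses are not known exactly. Their poses are not given: they have to be found in the camera images.
- bin: Grey sheet-steel offcut bin fixed to the bench, 200 (x) x 160 (y) x 140 mm high, hollow under its lid, inner floor 10 mm above the bench, walls 3 mm. Origin: centre of its underside, on the bench. Its x axis points from its front (paddle side, towards the robot) to the lid's hinge, y to the side with the chute, z up.
- chute (a point): Middle of the sloping loading chute, a small tray fixed at the bin's +y side (in the bin's frame x from -75 to +15 mm, y from 80 to 198 mm, up to 160 mm high). It falls 16 degrees towards the bin; a flap hanging from the lid shuts its lower end. This point: on the tray's surface at (-30, 140, 112) mm in the bin's frame.
- paddle (a point): Bare-steel plate at the lever's front end, 50 (x) x 60 (y) x 8 mm: press here, with 4 to 8 N. This point: centre of its top, at (-210,-67,130) mm in the bin's frame with the lever up; free space below. It turns with the lever about a level axis along the bin's y through x = -10, z = 115 mm in the bin's frame; fully down its centre is 71 mm lower and 8 mm nearer to the bin.
- lever_arm: The bare-steel lever as a whole: a flat bar 275 mm long along the outside of the bin's -y wall, with the paddle at its front end. Origin: on its pivot axis, at (-10, 0, 115) mm in the bin's frame; its axes are the bin's when it is up.
- lever (a joint): Angle of the lever, rad: 0 up at rest, 0.36 fully down at a hard stop. The weight of the lid and a spring push it back up; it does not stay down by itself.
- lid (a joint): Angle of the lid about its hinge at the bin's upper far (+x) edge, rad: 0 shut, about 1.0 fully open. Linked: lid angle = 2.8 x lever angle. Let go, it falls and slams at over 2 rad/s; lowered in about 3 s or more, at an even pace, with the fingers kept on the paddle until it is shut, it closes gently.
- lid_panel: The grey sheet-steel lid itself, 212 x 172 x 3 mm, top face 143 mm above the bench when shut, with a 40 mm flap hanging down at the chute. Origin: middle of its free front edge (underside), at (-112, 0, 140) mm in the bin's frame when shut; the hinge lies 212 mm behind it, at +x.
- bar: Loose round steel bar, 30 mm diameter, 70 mm long, about 0.4 kg, lying on the chute against the lid's flap, its length along the bin's x axis. Origin: its centre, its x axis along its length. It rolls into the bin within about a second once the lid is open.
- block: Loose upright aluminium block, 30 x 60 x 90 mm high, bystander. Origin: centre of its underside.
- flask: Loose steel vacuum flask with a black cap, 64 mm diameter, 190 mm high, bystander. Origin: centre of its underside.
- tube: Loose upright piece of dark steel tube, 48 mm diameter, 60 mm high, bystander. Origin: centre of its underside.
There are look-alikes about, which are no part of the job. There is more than one size of the bar; the job needs the largest.

How it is judged:
By the outcome, as a careful person would: the job done as asked, in the order asked, and still so for the second after the job is handed in, with the robot touching nothing.
It also fails if it takes over 45 s, if anything falls off the work surface, if the arm or the gripper's body presses on something with over 40 N, if the wrist force passes 120 N, or if a joint passes its speed limit or range.

## Robot

A 6-joint arm with a two-finger parallel gripper is mounted at the origin on the work surface. World frame = base frame: x ahead of the robot, y to its left, z up, the work surface at z = 0. Lengths are in m, angles in rad, forces in N, time in s.
With the tool pointing down it reaches from about 0.35 to 0.8 m from the base axis. Payload 7.3 kg.
Tool frame: the origin (TCP) lies on the centre line of the jaws, within the pads' length; the fingertips stand 19 mm ahead of it and the grasp point (between the pads) is the TCP; z points along the fingers, y is the line along which they close (so a half turn about z gives the same grasp; the last joint's range is limited). The gripper opens to 85 mm and grips with 20 to 120 N. Pads are 22 mm wide; open, the fingers measure 114 mm over their backs; the gripper's body (76 mm by 85 mm) begins 54 mm behind the grasp point. The pads swing forward as they close: fully open they stand 13 mm farther back than shut.
Start: joints at [1.106, 0.342, 1.524, -0, 1.275, -0.146], TCP at [0.165, 0.499, 0.212] pointing down, gripper open.
Joint ranges: [-2.53, 2.53], [-0.77, 2.02], [0.04, 2.7], [-1, 4.14], [0.28, 2.66], [-3.11, 3.11]. Speed limits (rad/s): [2.57, 2.57, 3.14, 3.14, 3.14, 3.14].

## Interface

Orientations are given as a rotation vector (axis times angle).
In Python, from bench import arm gives the robot as it stands. The module is installed in compiled form; this text tells all that it offers.
- The arm moves only by the tool play_rows, never from a script. Its argument "motion" is a list of rows, each a list of 7 numbers: the turn, a rotation vector about the tool's x, y, z in degrees, then the shift along the tool's x, y, z in m, then the opening, from -1 (shut) to 1 (fully open). In form: [[wx, wy, wz, dx, dy, dz, gripper], ...]. A call has 1 to 8 rows; each row shifts and turns the commanded pose from where the row before left it, along the tool's axes as they then stand; what a row does not reach is not made up. A row lasts 1/10 s, in which the tool goes at most 50 mm and 8.59 degrees, less where a joint would pass 70% of its speed; a pose out of reach is approached as far as the arm can. A call with a gripper value outside its range is refused whole. The fingers move at their own pace and stop on an object; "force" is the grip in N (left out, the last holds). Time passes only in rows, so rows that do not move let the fingers close. It gives the time, the measured TCP pose, the force and the opening at its end, in the units of the state.
- arm.observe(): the state, without advancing time (a new reading comes with each control period).
- arm.capture(name): name is "scene" or "top" or "wrist"; returns (picture, depth): 420x560x3 uint8, blue, green, red; 420x560 float32, m along the optical axis (not along the pixel's ray), 0 where there is no reading.
- arm.camera_model(name): a dict with "fovy" (degrees; the focal length in pixels is half the picture's height over the tangent of half this angle, whatever the lens; pixels are square), "cx", "cy" (the principal point, pixels), "R" (3x3) and "t" (3): a world point X has camera coordinates R X + t; the wrist camera has in their place "hand_eye" (4x4, takes a point from camera to tool coordinates, whose origin is the TCP and whose axes are the flange's). Camera axes: x right, y down, z forward; pixel columns grow to the right and rows downward; lengths in m; the calibration is good to about 2 mm. A picture is of the moment at which its call begins: read the wrist's pose just before it. camera_model takes no time and is no camera call.
- arm.job_done(): hands the job in, once; it reports no verdict.
The state is a dict: "time": time; "joint_pos": joint angles; "dq": joint speeds; "joint_efforts": joint torques, N m; "tool_pos": TCP position; "orientation": TCP orientation; "force": force on the tool from outside, world axes, zero at the start; "ft_torque": the same for the moment, N m; "finger_gap": opening from 0.0 (shut) to 1.0 (fully open).
Only numpy, scipy, OpenCV 4.12 (cv2) and the standard library are available. Lean on these libraries where they do the work, as an engineer would, in place of code of your own. Each camera call takes 0.05 s, during which the arm holds its last target. There are 200 camera calls.

## Working session

There is one attempt and no reset: what is moved stays moved. The work goes in short steps, Python scripts to look and compute and a tool call to move; the robot and the scene stay as the last step left them, time stands still between calls to the robot, and variables do not carry over. Pictures are saved under pics/ and viewed, on a budget of 10 in all, crops included, one or two more only if the job needs it, and the job is handed in when it is done.

Besides the shell and the picture viewer there is one more tool, called after "Call:" as name([rows], argument=value, ...), one row to a line, values as JSON. play_rows: Moves the arm, as the interface text tells. Its arguments: {"type":"object","properties":{"motion":{"type":"array"},"force":{"type":"number"}},"required":["motion"]}

```bash
mkdir -p pics; cat > h.py <<'E'
import numpy as np, cv2
from bench import arm
def px2w(name,depth,u,v,m=None):
    m=m or arm.camera_model(name); f=depth.shape[0]/2/np.tan(np.radians(m['fovy'])/2)
    z=depth[v,u]; c=np.stack([(u-m['cx'])*z/f,(v-m['cy'])*z/f,z],-1)
    return (c-np.array(m['t']))@np.array(m['R'])
def w2px(name,X):
    m=arm.camera_model(name); f=210/np.tan(np.radians(m['fovy'])/2)
    c=np.atleast_2d(X)@np.array(m['R']).T+np.array(m['t']); return np.c_[m['cx']+f*c[:,0]/c[:,2],m['cy']+f*c[:,1]/c[:,2]]
E
python3 - <<'E'
from h import *
print(arm.observe())
for n in("scene","top"):
    p,d=arm.capture(n); cv2.imwrite(f"pics/{n}.png",p); np.save(n+".npy",d); print(n,arm.camera_model(n))
E
```

```text
{'time': 0.0, 'joint_pos': array([ 1.10601700e+00,  3.42691968e-01,  1.52506705e+00, -2.26347696e-05,
        1.27542930e+00, -1.46015178e-01]), 'dq': array([-1.39410138e-03,  5.27312234e-05, -1.37312741e-03,  6.57610517e-04,
       -1.75368537e-03,  9.30358009e-04]), 'joint_efforts': array([-1.16778410e-03, -4.33674002e+01, -2.46009725e+01, -3.24728435e-04,
        7.99009809e-03,  2.40014106e-05]), 'tool_pos': array([0.16431389, 0.4981339 , 0.21102451]), 'orientation': array([-4.98513073e-01, -3.10132211e+00,  2.40035143e-03]), 'force': array([-0.11126883, -0.31864855,  0.74679898]), 'ft_torque': array([0.00950224, 0.00489707, 0.01556157]), 'finger_gap': 1.0045962417231342}
scene {'fovy': 57.97000235047852, 'cx': 280.7638295074518, 'cy': 209.88879803535562, 'R': array([[-0.28743639,  0.95770769, -0.01327749],
       [ 0.635974  ,  0.18047242, -0.75031112],
       [-0.71618252, -0.22411086, -0.66095153]]), 't': array([ 0.12109646, -0.31454295,  1.36925473])}
top {'fovy': 57.374570175319995, 'cx': 277.86805395646314, 'cy': 210.45156332361705, 'R': array([[-0.01957769, -0.99935992, -0.02994109],
       [-0.99842965,  0.02111406, -0.0518886 ],
       [ 0.05248757,  0.02887821, -0.99820394]]), 't': array([0.09566223, 0.60402922, 1.02420901])}
```

View pics/scene.png

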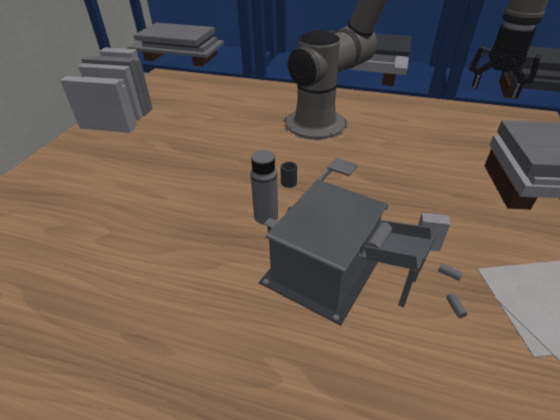

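View pics/top.png

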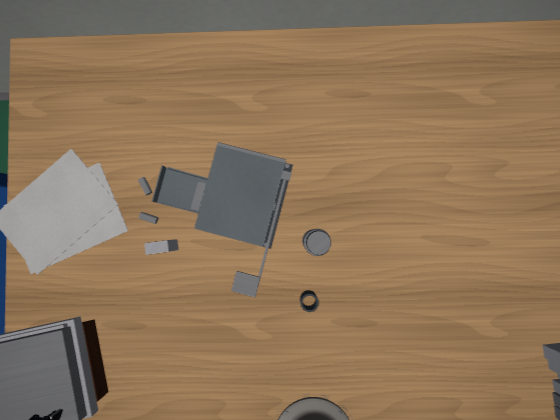

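The scene view shows the bin at (330,245), the bar on the chute at (378,236), the paddle at (342,167), the flask at (264,190), the tube at (289,174) and the block at (433,232). In the top view the paddle is at (246,284), the bar at (199,195), the flask at (317,242), the tube at (309,300) and the block at (161,246). Bar look-alikes are the short loose bars at top-view (145,186) and (148,217). Nothing else looks like the paddle.

```bash
python3 - <<'E'
from h import *
d=np.load("top.npy"); p=cv2.imread("pics/top.png")
v,u=np.mgrid[0:420,0:560]; W=px2w("top",d,u,v); np.save("W.npy",W)
def reg(u0,u1,v0,v1,z0,z1):
    s=W[v0:v1,u0:u1].reshape(-1,3); s=s[(s[:,2]>z0)&(s[:,2]<z1)]; 
    r=cv2.minAreaRect(s[:,:2].astype(np.float32)*1000); print(len(s),s.mean(0).round(4),np.round(cv2.boxPoints(r)).tolist(),r[1],r[2]); return s
print("paddle");reg(225,262,268,300,.11,.15)
print("lid");reg(190,292,135,252,.135,.152)
print("flask");reg(295,335,222,262,.15,.25)
print("tube");reg(295,322,285,315,.04,.08)
print("block");reg(135,185,235,260,.07,.11)
s=np.load("scene.npy");Ws=px2w("scene",s,u,v);print("paddle scene",Ws[167,342],Ws[164:170,336:348].reshape(-1,3).mean(0),"lid",Ws[225,330],"bar",Ws[236,378])
print(W[284,246],W[195,199])
c=cv2.resize(p[125:310,135:335],None,fx=3,fy=3,interpolation=2);cv2.imwrite("pics/crop.png",c)
E
```

```text
paddle
551 [0.4267 0.161  0.1292] [[393.0, 141.0], [461.0, 122.0], [478.0, 179.0], [409.0, 199.0]] (60.17359161376953, 71.20902252197266) 74.39220428466797
lid
6475 [0.6417 0.1698 0.1425] [[508.0, 98.0], [717.0, 39.0], [782.0, 266.0], [573.0, 326.0]] (236.6740264892578, 217.121826171875) 74.02544403076172
flask
481 [ 0.5232 -0.0096  0.1882] [[486.0, -10.0], [522.0, -48.0], [561.0, -10.0], [525.0, 28.0]] (54.22335433959961, 52.73072052001953) 43.8590087890625
tube
155 [0.3666 0.008  0.0568] [[344.0, -16.0], [390.0, -16.0], [390.0, 30.0], [344.0, 30.0]] (46.20613479614258, 45.80747604370117) 89.96806335449219
block
303 [0.5161 0.3902 0.0888] [[498.0, 421.0], [505.0, 361.0], [534.0, 364.0], [527.0, 424.0]] (29.832382202148438, 60.22389221191406) 6.921639442443848
paddle scene [0.43572122 0.16373087 0.1303751 ] [0.4335764  0.16213453 0.13015972] lid [0.66141032 0.17724985 0.14361163] bar [0.65530036 0.27316492 0.13300356]
[0.42424138 0.16050006 0.12622338] [0.64147422 0.27115244 0.13244243]
```

View pics/crop.png

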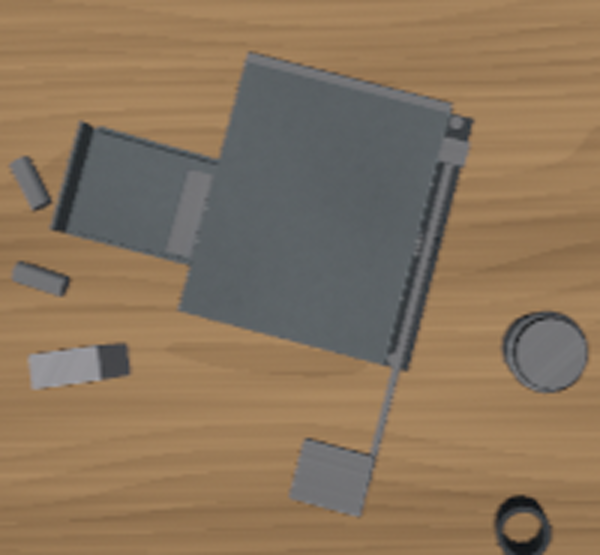

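Call:
play_rows([
  [0,0,0,-0.012,-0.008,0,-1],
  [0,0,0,-0.0224,-0.0148,0,-1],
  [0,0,0,-0.0224,-0.0148,0,-1],
  [0,0,0,-0.0224,-0.0148,0,-1],
  [0,0,0,-0.0224,-0.0148,0,-1],
  [0,0,0,-0.0224,-0.0148,0,-1],
  [0,0,0,-0.0224,-0.0148,0,-1],
  [0,0,0,-0.0224,-0.0148,0,-1],
])

```text
time: 0.9
tool_pos: [0.2905, 0.3378, 0.2116]
orientation: [-0.499, -3.102, 0.001]
force: [0.2, -0.9, 0.4]
finger_gap: -0.003
```

Call:
play_rows([
  [0,0,0,-0.0224,-0.0148,0,-1],
  [0,0,0,-0.0224,-0.0148,0,-1],
  [0,0,0,-0.0224,-0.0148,0,-1],
  [0,0,0,-0.0224,-0.0148,0,-1],
  [0,0,0,-0.0224,-0.0148,0,-1],
  [0,0,0,-0.0224,-0.0148,0,-1],
  [0,0,0,-0.0224,-0.0148,0,-1],
  [0,0,0,-0.012,-0.008,0,-1],
])

```text
time: 1.7
tool_pos: [0.4159, 0.1786, 0.2116]
orientation: [0.502, 3.101, -0.001]
force: [-0.1, 0.1, 0.2]
finger_gap: 0.002
```

```bash
python3 - <<'E'
from h import *
import json
o=arm.observe();print({k:np.round(o[k],4) for k in("time","tool_pos","orientation","force","finger_gap")})
from scipy.spatial.transform import Rotation as Ro
m=arm.camera_model("wrist");p,d=arm.capture("wrist")
R=Ro.from_rotvec(o["orientation"]).as_matrix();print(R.round(3))
f=210/np.tan(np.radians(m["fovy"])/2);v,u=np.mgrid[0:420,0:560]
H=np.array(m["hand_eye"]);c=np.stack([(u-m['cx'])*d/f,(v-m['cy'])*d/f,d],-1)
W=(c@H[:3,:3].T+H[:3,3])@R.T+o["tool_pos"]
sel=(d>0)&(abs(W[...,2]-.13)<.006)&(abs(W[...,0]-.43)<.05)&(abs(W[...,1]-.161)<.06)
s=W[sel];r=cv2.minAreaRect(s[:,:2].astype(np.float32)*1000);print(len(s),s.mean(0),np.median(s[:,2]),r,np.round(cv2.boxPoints(r)).tolist())
cv2.imwrite("pics/w1.png",p)
E
```

```text
{'time': np.float64(1.7), 'tool_pos': array([0.4159, 0.1786, 0.2116]), 'orientation': array([ 5.0150e-01,  3.1013e+00, -7.0000e-04]), 'force': array([-0.1166,  0.0642,  0.1745]), 'finger_gap': np.float64(0.002)}
[[-0.949  0.315 -0.   ]
 [ 0.315  0.949 -0.   ]
 [-0.    -0.    -1.   ]]
4257 [0.42448305 0.16168112 0.12920637] 0.12927004062552547 ((426.0895080566406, 161.13577270507812), (60.118377685546875, 49.87492752075195), 74.39427185058594) [[394.0, 139.0], [442.0, 125.0], [458.0, 183.0], [410.0, 197.0]]
```

View pics/w1.png

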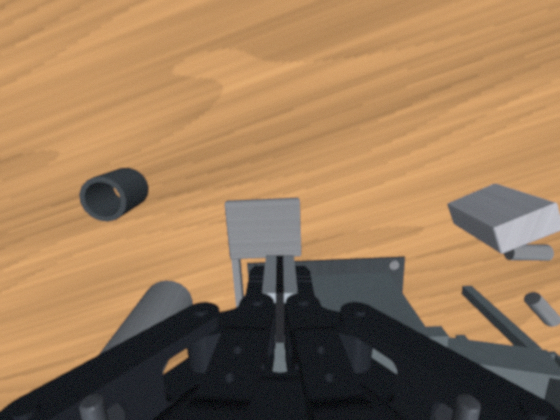

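The wrist view shows the paddle at (263,228). It measures 60.1 x 49.9 mm, its centre is (0.426, 0.161) and its height 0.129, all as described. The tube is at (114,194), the flask at (150,320) and the block at (505,215), all clear of the press point. Next I move over the paddle centre and come down.

Call:
play_rows([
  [0,0,0,-0.007,-0.007,0,-1],
  [0,0,0,-0.008,-0.0065,0,-1],
  [0,0,0,0,0,0.015,-1],
  [0,0,0,0,0,0.015,-1],
  [0,0,0,0,0,0.012,-1],
  [0,0,0,0,0,0.008,-1],
  [0,0,0,0,0,0.004,-1],
  [0,0,0,0,0,0.003,-1],
])

```text
time: 2.55
tool_pos: [0.4252, 0.1634, 0.1547]
orientation: [0.498, 3.102, 0.0]
force: [0.2, -0.2, 0.3]
finger_gap: 0.004
```

Call:
play_rows([
  [0,0,0,0,0,0.002,-1],
  [0,0,0,0,0,0.002,-1],
  [0,0,0,0,0,0.002,-1],
  [0,0,0,0,0,0.002,-1],
  [0,0,0,0,0,0,-1],
])

```text
time: 3.05
tool_pos: [0.4251, 0.1633, 0.1465]
orientation: [-0.499, -3.101, 0.0]
force: [0.2, -0.3, -0.7]
finger_gap: 0.001
```

Call:
play_rows([
  [0,0,0,0,0,0.003,-1],
  [0,0,0,0,0,0.004,-1],
  [0,0,0,0,0,0.004,-1],
  [0,0,0,0,0,0.004,-1],
  [0,0,0,0,0,0.004,-1],
  [0,0,0,0,0,0.004,-1],
  [0,0,0,0,0,0.004,-1],
  [0,0,0,-0.0005,0,0.004,-1],
])

```text
time: 3.85
tool_pos: [0.4256, 0.1631, 0.1153]
orientation: [-0.499, -3.102, -0.0]
force: [0.1, 0.5, -0.1]
finger_gap: -0.001
```

Call:
play_rows([
  [0,0,0,-0.0005,0,0.004,-1],
  [0,0,0,-0.0005,0,0.004,-1],
  [0,0,0,-0.001,0,0.004,-1],
  [0,0,0,-0.001,0,0.004,-1],
  [0,0,0,-0.001,0,0.004,-1],
  [0,0,0,-0.001,0,0.004,-1],
  [0,0,0,-0.001,0,0.003,-1],
  [0,0,0,-0.0005,0,0.002,-1],
])

```text
time: 4.65
tool_pos: [0.4304, 0.1615, 0.0866]
orientation: [-0.498, -3.099, -0.0]
force: [-6.5, 2.5, 7.2]
finger_gap: -0.0
```

```bash
python3 - <<'E'
from h import *
o=arm.observe();print({k:np.round(o[k],4) for k in("time","tool_pos","force")})
p,_=arm.capture("scene");q,_=arm.capture("wrist")
a=cv2.resize(p[120:330,200:480],(400,300));b=cv2.resize(q,(400,300));cv2.imwrite("pics/c2.png",np.hstack([a,b]))
E
```

```text
{'time': np.float64(4.65), 'tool_pos': array([0.4304, 0.1615, 0.0866]), 'force': array([-6.4564,  2.4534,  7.1823])}
```

View pics/c2.png

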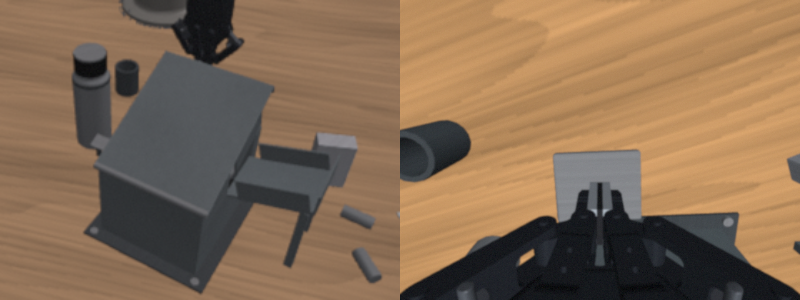

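The lid is swinging open, the fingertips rest on the paddle at about (600,195) in the right half, and the chute looks empty. I will continue down in small steps to the stop.

Call:
play_rows([
  [0,0,0,0,0,0.002,-1],
  [0,0,0,0,0,0.002,-1],
  [0,0,0,0,0,0.001,-1],
  [0,0,0,0,0,0,-1],
])

```text
time: 5.15
tool_pos: [0.4307, 0.1614, 0.0817]
orientation: [-0.498, -3.1, -0.0]
force: [-4.4, 1.6, 6.4]
finger_gap: 0.001
```

Call:
play_rows([
  [0,0,0,0,0,0.001,-1],
  [0,0,0,0,0,0.001,-1],
  [0,0,0,0,0,0.001,-1],
  [0,0,0,0,0,0,-1],
])

```text
time: 5.55
tool_pos: [0.4309, 0.1613, 0.0788]
orientation: [-0.498, -3.1, -0.0]
force: [-3.8, 1.1, 6.4]
finger_gap: 0.001
```

Call:
play_rows([
  [0,0,0,0,0,0.001,-1],
  [0,0,0,0,0,0.001,-1],
  [0,0,0,0,0,0,-1],
])

```text
time: 5.85
tool_pos: [0.4311, 0.1613, 0.0768]
orientation: [-0.498, -3.1, -0.0]
force: [-3.1, 0.9, 5.7]
finger_gap: -0.001
```

```bash
python3 - <<'E'
from h import *
v,u=np.mgrid[0:420,0:560]
p,d=arm.capture("top");W=px2w("top",d,u,v)
# bin frame
a=np.radians(-15.6);ex=np.array([np.cos(a),np.sin(a)]);ey=np.array([-ex[1],ex[0]])
b=np.array([.4261,.1611])+.210*ex+.067*ey;print("bin",b)
B=np.stack([(W[...,:2]-b)@ex,(W[...,:2]-b)@ey,W[...,2]],-1)
s=B[(d>0)&(abs(B[...,1])<.07)&(B[...,0]>-.11)&(B[...,0]<.09)&(B[...,2]>.15)]
k=np.polyfit(s[:,0],s[:,2],1);print("lid angle",np.arctan(-k[0]),len(s),s.min(0),s.max(0))
n=B[(d>0)&(abs(B[...,0]+.03)<.04)&(B[...,1]>.085)&(B[...,1]<.19)];h=n[:,2]-(.112+(n[:,1]-.14)*np.tan(np.radians(16)));print("chute height over tray",np.percentile(h,[5,50,95,100]))
p,_=arm.capture("scene");q,_=arm.capture("top")
cv2.imwrite("pics/c3.png",np.hstack([cv2.resize(p[120:330,200:480],(400,300)),cv2.resize(q[120:330,120:400],(400,300))]))
E
```

```text
bin [0.64638177 0.16915873]
lid angle 0.49009549513696454 4693 [-0.09282602 -0.06999145  0.15000834] [0.08967828 0.06998381 0.2457488 ]
chute height over tray [-0.00340164 -0.00042728  0.00332097  0.13589699]
```

View pics/c3.png

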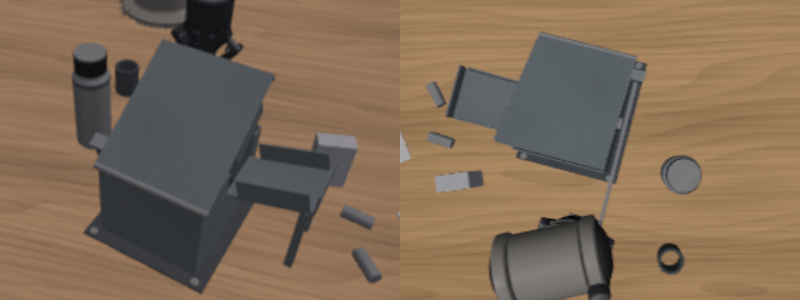

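The chute is empty (top view, right half, (485,97)), but the lid is only at about 0.49 rad, so the lever is half down. That does not match the tool height, so I will measure paddle and fingertips with the wrist depth.

```bash
cat >> h.py <<'E'
from scipy.spatial.transform import Rotation as Ro
a=np.radians(-15.6);ex=np.array([np.cos(a),np.sin(a)]);ey=np.array([-ex[1],ex[0]]);b=np.array([.4261,.1611])+.210*ex+.067*ey
def binf(W): return np.stack([(W[...,:2]-b)@ex,(W[...,:2]-b)@ey,W[...,2]],-1)
v,u=np.mgrid[0:420,0:560]
def wrist():
    o=arm.observe();m=arm.camera_model("wrist");p,d=arm.capture("wrist")
    f=210/np.tan(np.radians(m["fovy"])/2);H=np.array(m["hand_eye"])
    T=np.stack([(u-m['cx'])*d/f,(v-m['cy'])*d/f,d],-1)@H[:3,:3].T+H[:3,3]
    return o,p,d,T,T@Ro.from_rotvec(o["orientation"]).as_matrix().T+o["tool_pos"]
def lid():
    p,d=arm.capture("top");B=binf(px2w("top",d,u,v))
    s=B[(d>0)&(abs(B[...,1])<.07)&(B[...,0]>-.09)&(B[...,0]<.09)&(B[...,2]>.141)]
    return np.arctan(-np.polyfit(s[:,0],s[:,2],1)[0]),p,d,B
E
python3 - <<'E'
from h import *
o,p,d,T,W=wrist();B=binf(W)
print(o["tool_pos"],"tcp bin",binf(o["tool_pos"]).round(4))
for vv in range(200,380,10): print(vv,[ (T[vv,x]*1000).round().astype(int).tolist()+(B[vv,x]*1000).round().astype(int).tolist() for x in(240,280,310)])
print(np.round(arm.camera_model("wrist")["hand_eye"],3).tolist())
cv2.imwrite("pics/w3.png",p)
E
```

```text
[0.43107376 0.16129334 0.0768246 ] tcp bin [-0.2053 -0.0655  0.0768]
200 [[12, -31, 76, -218, -96, 1], [11, 0, 77, -217, -65, -1], [11, 23, 77, -216, -42, 0]]
210 [[3, -31, 78, -210, -96, -1], [3, 0, 77, -209, -65, -1], [4, 23, 77, -208, -42, 0]]
220 [[25, -20, -13, -231, -84, 90], [25, 0, -13, -230, -65, 90], [25, 14, -13, -230, -50, 90]]
230 [[20, -20, -14, -226, -84, 91], [21, 0, -15, -226, -65, 92], [21, 14, -15, -225, -50, 91]]
240 [[15, -20, -14, -221, -85, 91], [15, 0, -15, -221, -65, 92], [15, 15, -15, -220, -50, 92]]
250 [[11, -20, -17, -217, -85, 93], [10, 0, -16, -216, -65, 93], [10, 15, -15, -215, -50, 92]]
260 [[6, -20, -17, -212, -85, 94], [11, 0, -28, -216, -65, 105], [6, 15, -17, -210, -51, 94]]
270 [[0, -20, -17, -207, -86, 94], [11, 0, -37, -216, -65, 114], [1, 15, -18, -205, -51, 95]]
280 [[-5, -20, -17, -201, -86, 94], [11, 0, -46, -216, -65, 123], [7, 12, -40, -212, -53, 117]]
290 [[-9, -20, -20, -197, -86, 97], [10, 0, -54, -216, -65, 130], [7, 12, -48, -212, -53, 125]]
300 [[-15, -20, -21, -192, -86, 97], [8, 0, -57, -214, -65, 134], [12, 10, -63, -217, -55, 140]]
310 [[11, -14, -68, -217, -79, 145], [4, 0, -56, -209, -66, 133], [12, 10, -69, -217, -55, 146]]
320 [[12, -13, -75, -218, -78, 152], [0, 0, -57, -205, -66, 134], [12, 9, -74, -216, -56, 151]]
330 [[17, -12, -85, -222, -76, 162], [-5, 0, -57, -200, -66, 134], [17, 8, -86, -222, -57, 162]]
340 [[17, -11, -90, -223, -76, 167], [-10, 0, -57, -196, -66, 133], [17, 8, -89, -221, -57, 166]]
350 [[16, -11, -92, -221, -76, 169], [-105, 0, 51, -100, -70, 26], [17, 7, -93, -222, -57, 170]]
360 [[17, -10, -97, -222, -75, 174], [-106, 0, 41, -99, -70, 35], [16, 7, -97, -221, -58, 173]]
370 [[17, -10, -100, -223, -74, 177], [-106, 0, 31, -99, -70, 46], [17, 7, -101, -222, -58, 178]]
[[0.001, -0.957, -0.291, 0.074], [1.0, 0.001, 0.001, -0.001], [-0.001, -0.291, 0.957, -0.162], [0.0, 0.0, 0.0, 1.0]]
```

View pics/w3.png

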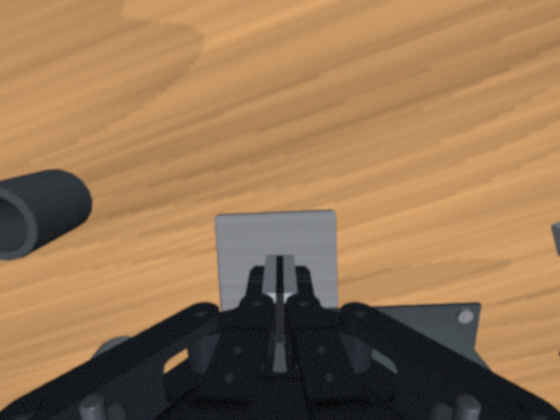

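The wrist depth puts the fingertips on the paddle at about z = 0.094, which agrees with the lid angle. So the real tips stand about 17 mm behind the reported TCP, not 19 mm ahead of it. The contact is good, about 35 mm of travel remain, and I will use the measured tip from here.

Call:
play_rows([
  [0,0,0,0,0,0.002,-1],
  [0,0,0,0,0,0.003,-1],
  [0,0,0,0,0,0.003,-1],
  [0,0,0,0,0,0.003,-1],
  [0,0,0,0,0,0.003,-1],
  [0,0,0,0,0,0.003,-1],
  [0,0,0,0,0,0.003,-1],
  [0,0,0,0,0,0.002,-1],
])

```text
time: 6.85
tool_pos: [0.4336, 0.161, 0.0554]
orientation: [0.498, 3.098, 0.001]
force: [0.5, -0.6, 6.3]
finger_gap: 0.0
```

Call:
play_rows([
  [0,0,0,-0.0005,0,0.002,-1],
  [0,0,0,-0.0005,0,0.002,-1],
  [0,0,0,-0.0005,0,0.002,-1],
  [0,0,0,-0.0005,0,0.001,-1],
  [0,0,0,0,0,0.001,-1],
  [0,0,0,0,0,0,-1],
])

```text
time: 7.45
tool_pos: [0.4353, 0.1605, 0.0473]
orientation: [0.498, 3.099, 0.002]
force: [0.1, -1.0, 5.4]
finger_gap: 0.003
```

```bash
python3 - <<'E'
from h import *
l,p,d,B=lid();print("lid",l,arm.observe()["force"],arm.observe()["time"])
o,p,d,T,W=wrist();Bw=binf(W)
for vv in (230,250,270,290):print((Bw[vv,225]*1000).round(),(Bw[vv,280]*1000).round())
E
```

```text
lid 0.9170911238137993 [ 0.13224077 -0.20996588  4.31561269] 7.5
[-221.  -92.   57.] [-220.  -64.   57.]
[-211.  -93.   59.] [-210.  -65.   61.]
[-202.  -93.   64.] [-212.  -65.   85.]
[-193.  -93.   66.] [-212.  -65.  101.]
```

Call:
play_rows([
  [0,0,0,-0.0005,0,0.002,-1],
  [0,0,0,-0.0005,0,0.002,-1],
  [0,0,0,0,0,0.001,-1],
  [0,0,0,0,0,0,-1],
])

```text
time: 7.95
tool_pos: [0.4363, 0.1602, 0.0426]
orientation: [0.498, 3.098, 0.002]
force: [0.4, -0.7, 6.5]
finger_gap: 0.003
```

Call:
play_rows([
  [0,0,0,0,0,0.001,-1],
  [0,0,0,0,0,0,-1],
])

```text
time: 8.15
tool_pos: [0.4364, 0.1603, 0.0423]
orientation: [0.498, 3.098, 0.002]
force: [-1.9, -1.1, 15.4]
finger_gap: 0.006
```

```bash
python3 - <<'E'
from h import *
l,p,d,B=lid();print("lid",l,arm.observe()["force"],arm.observe()["time"])
q,_=arm.capture("scene")
n=B[(d>0)&(abs(B[...,0]+.03)<.04)&(B[...,1]>.085)&(B[...,1]<.19)];h=n[:,2]-(.112+(n[:,1]-.14)*np.tan(np.radians(16)));print(np.percentile(h,[5,50,95,99]),len(n))
cv2.imwrite("pics/c4.png",np.hstack([cv2.resize(q[120:330,200:480],(400,300)),cv2.resize(p[120:330,120:400],(400,300))]))
E
```

```text
lid 0.9845476778036197 [-1.84639383 -1.39397105 13.93343604] 8.2
[-0.00347245 -0.00048491  0.00252267  0.00398755] 1206
```

View pics/c4.png

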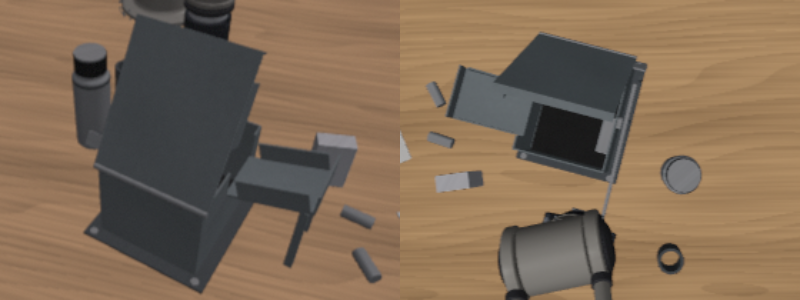

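Force jumped to about 15 N at the stop, and the lid is at 0.985 rad (fully open). The chute is empty (left half (280,185), right half (487,97)), and something light shows inside the bin at (607,135) in the right half. I will back off 1 mm and confirm the bar lies inside.

Call:
play_rows([
  [0,0,0,0,0,-0.0005,-1],
  [0,0,0,0,0,0,-1],
  [0,0,0,0,0,0,-1],
  [0,0,0,0,0,0,-1],
])

```text
time: 8.65
tool_pos: [0.4364, 0.1603, 0.0424]
orientation: [0.498, 3.098, 0.002]
force: [-0.3, -1.2, 10.9]
finger_gap: 0.003
```

```bash
python3 - <<'E'
from h import *
l,p,d,B=lid();print(l,arm.observe()["force"])
s=B[(d>0)&(B[...,0]>-.095)&(B[...,0]<.06)&(abs(B[...,1])<.075)&(B[...,2]<.1)]
print(len(s),np.histogram(s[:,2],bins=[-.01,.02,.03,.038,.045,.06,.1]))
t=s[(s[:,2]>.025)&(s[:,2]<.06)];print(t.min(0),t.max(0),t.mean(0))
E
```

```text
0.9842877404435882 [-0.07428746 -2.56083224 10.70813608]
1649 (array([1457,    7,   88,   97,    0,    0]), array([-0.01 ,  0.02 ,  0.03 ,  0.038,  0.045,  0.06 ,  0.1  ]))
[-0.07007576 -0.06922518  0.02809659] [-0.00347663 -0.04628328  0.04451464] [-0.03970181 -0.05835883  0.03750159]
```

The bar is in the bin, 67 mm or more long, top at 40 mm, on the floor. Now I ease the lever up evenly at 16 mm/s.

Call:
play_rows([
  [0,0,0,0.0004,0,-0.0016,-1],
  [0,0,0,0.0004,0,-0.0016,-1],
  [0,0,0,0.0004,0,-0.0016,-1],
  [0,0,0,0.0004,0,-0.0016,-1],
  [0,0,0,0.0004,0,-0.0016,-1],
  [0,0,0,0.0004,0,-0.0016,-1],
  [0,0,0,0.0004,0,-0.0016,-1],
  [0,0,0,0.0004,0,-0.0016,-1],
])

```text
time: 9.5
tool_pos: [0.4319, 0.1612, 0.0542]
orientation: [0.498, 3.101, 0.0]
force: [1.7, 0.1, 5.3]
finger_gap: 0.002
```

Call:
play_rows([
  [0,0,0,0.0003,0,-0.0016,-1],
  [0,0,0,0.0003,0,-0.0016,-1],
  [0,0,0,0.0003,0,-0.0016,-1],
  [0,0,0,0.0003,0,-0.0016,-1],
  [0,0,0,0.0003,0,-0.0016,-1],
  [0,0,0,0.0003,0,-0.0016,-1],
  [0,0,0,0.0003,0,-0.0016,-1],
  [0,0,0,0.0003,0,-0.0016,-1],
])

```text
time: 10.3
tool_pos: [0.4297, 0.1619, 0.0671]
orientation: [0.498, 3.101, 0.0]
force: [2.9, -1.2, 5.6]
finger_gap: -0.001
```

Call:
play_rows([
  [0,0,0,0.0002,0,-0.0016,-1],
  [0,0,0,0.0002,0,-0.0016,-1],
  [0,0,0,0.0002,0,-0.0016,-1],
  [0,0,0,0.0002,0,-0.0016,-1],
  [0,0,0,0.0002,0,-0.0016,-1],
  [0,0,0,0.0002,0,-0.0016,-1],
  [0,0,0,0.0002,0,-0.0016,-1],
  [0,0,0,0.0002,0,-0.0016,-1],
])

```text
time: 11.1
tool_pos: [0.4283, 0.1623, 0.0799]
orientation: [0.498, 3.101, 0.0]
force: [2.3, -1.6, 6.6]
finger_gap: -0.003
```

Call:
play_rows([
  [0,0,0,0.0001,0,-0.0016,-1],
  [0,0,0,0.0001,0,-0.0016,-1],
  [0,0,0,0.0001,0,-0.0016,-1],
  [0,0,0,0.0001,0,-0.0016,-1],
  [0,0,0,0.0001,0,-0.0016,-1],
  [0,0,0,0.0001,0,-0.0016,-1],
  [0,0,0,0.0001,0,-0.0016,-1],
  [0,0,0,0.0001,0,-0.0016,-1],
])

```text
time: 11.9
tool_pos: [0.4277, 0.1625, 0.0928]
orientation: [0.498, 3.1, 0.0]
force: [2.5, -1.8, 6.5]
finger_gap: 0.003
```

Call:
play_rows([
  [0,0,0,0,0,-0.0016,-1],
  [0,0,0,0,0,-0.0016,-1],
  [0,0,0,0,0,-0.0016,-1],
  [0,0,0,0,0,-0.0014,-1],
  [0,0,0,0,0,-0.0014,-1],
  [0,0,0,0,0,-0.0012,-1],
  [0,0,0,0,0,-0.0012,-1],
  [0,0,0,0,0,-0.0012,-1],
])

```text
time: 12.7
tool_pos: [0.4279, 0.1624, 0.1041]
orientation: [0.498, 3.1, 0.0]
force: [2.7, -1.6, 6.2]
finger_gap: -0.005
```

Call:
play_rows([
  [0,0,0,0,0,-0.0012,-1],
  [0,0,0,0,0,-0.0012,-1],
  [0,0,0,0,0,-0.0012,-1],
  [0,0,0,0,0,-0.0012,-1],
  [0,0,0,0,0,-0.0012,-1],
  [0,0,0,0,0,-0.0012,-1],
  [0,0,0,0,0,-0.0012,-1],
  [0,0,0,0,0,-0.0012,-1],
])

```text
time: 13.5
tool_pos: [0.426, 0.1626, 0.1126]
orientation: [-0.498, -3.099, 0.001]
force: [0.0, -0.2, 0.6]
finger_gap: -0.0
```

```bash
python3 - <<'E'
from h import *
l,p,d,B=lid();print(l,arm.observe()["force"],arm.observe()["tool_pos"],arm.observe()["time"])
E
```

```text
0.00019728220004739096 [ 1.01330534  0.21172039 -0.00701094] [0.42637985 0.16263584 0.11291536] 13.55
```

The lid is shut (0.000 rad) and the force is about zero. I retract slowly first, then up and clear.

Call:
play_rows([
  [0,0,0,0,0,-0.002,-1],
  [0,0,0,0,0,-0.004,-1],
  [0,0,0,0,0,-0.01,-1],
  [0,0,0,0,0,-0.015,-1],
  [0,0,0,0,0,-0.02,-1],
  [0,0,0,0,0,-0.02,-1],
  [0,0,0,0,0,-0.02,-1],
  [0,0,0,0,0,-0.01,-1],
])

```text
time: 14.35
tool_pos: [0.4278, 0.1628, 0.2165]
orientation: [0.498, 3.099, 0.002]
force: [0.8, -0.4, -0.6]
finger_gap: 0.001
```

Call:
play_rows([
  [0,0,0,0.01,0.008,0,-1],
  [0,0,0,0.02,0.015,0,-1],
  [0,0,0,0.02,0.015,0,-1],
  [0,0,0,0.02,0.015,0,-1],
  [0,0,0,0.02,0.015,0,-1],
  [0,0,0,0.02,0.015,0,-1],
  [0,0,0,0.01,0.008,0,-1],
  [0,0,0,0,0,0,-1],
])

```text
time: 15.15
tool_pos: [0.3403, 0.2876, 0.2136]
orientation: [-0.494, -3.101, 0.001]
force: [0.6, -0.4, -0.4]
finger_gap: -0.003
```

```bash
python3 - <<'E'
from h import *
l,p,d,B=lid();W=px2w("top",d,u,v)
def reg(n,u0,u1,v0,v1,z0,z1):
    s=W[v0:v1,u0:u1].reshape(-1,3); s=s[(s[:,2]>z0)&(s[:,2]<z1)]; print(n,len(s),s.mean(0).round(4))
reg("paddle",225,262,268,300,.11,.15);reg("flask",295,335,222,262,.15,.25);reg("tube",295,322,285,315,.04,.08);reg("block",135,185,235,260,.07,.11)
o=arm.observe();print(l,o["time"],o["force"],o["tool_pos"]);cv2.imwrite("pics/end.png",p)
arm.job_done()
E
```

```text
paddle 548 [0.4266 0.161  0.1293]
flask 482 [ 0.5231 -0.0097  0.1885]
tube 154 [0.3665 0.0079 0.057 ]
block 303 [0.5161 0.3902 0.0886]
0.0007048446530678201 15.2 [ 0.55999159 -0.26457891 -0.03834869] [0.34107755 0.28689722 0.2137506 ]
the job is handed in; nothing more can be done
```

The job is done and handed in at 15.2 s. I pressed the paddle to its hard stop, the bar rolled into the bin, and I eased the lid shut over about 5 s with the fingertips kept on the paddle. Then I withdrew the arm.

**Last checks:**
- **Lid and lever:** fully open, the lid measured 0.98 rad. It now reads 0.00 rad, and the paddle is back at its starting position.
- **Bar:** with the lid open, depth showed it lying on the bin floor and the chute empty. I did not look inside again after closing.
- **Block, flask and tube:** all within 0.5 mm of where they started.
- **Contact:** the arm is clear and the wrist force is about zero.

**What disagreed:**
- **Fingertip position:** the real fingertips stood about 17 mm behind the reported tool point, not 19 mm ahead of it as stated. I found this when the lid was only half open (0.49 rad) at the depth I had planned. I corrected it from the wrist depth and the lid angle.
- **Press force:** it was mostly 5–7 N on the way down, but there was a brief sideways push (about 10 N in all) partway. It reached about 15 N at the hard stop and then settled near 11 N, above the advised 4–8 N and well under the limits.
- **When the bar rolled in:** the chute already looked empty while the lid was only part open, before I reached the full stop.

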